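# Unclip a sample carrier and hold it square in the corner stops

### The arm

A 6-joint arm with a two-finger parallel gripper is mounted at the origin on the work surface. World frame = base frame: x ahead of the robot, y to its left, z up, the work surface at z = 0. Lengths are in m, angles in rad, forces in N, time in s.
With the tool pointing down it reaches from about 0.225 to 0.875 m from the base axis. Payload 3.4 kg.
Tool frame: the origin (TCP) lies on the mounting face of the last link; the fingertips stand 173 mm ahead of it and the grasp point (between the pads) lies 155 mm ahead of it; x points along the fingers, y is the direction in which the jaws open and shut, and the axes are right-handed (so a half turn about x gives the same grasp; the last joint's range is limited). The gripper opens to 85 mm and grips with 20 to 120 N. Pads are 22 mm wide; open, the fingers measure 114 mm over their backs; the gripper's body (76 mm by 85 mm) begins 54 mm behind the grasp point. The pads swing forward as they close: fully open they stand 13 mm farther back than shut.
Start: joints at [1.164, 0.276, 1.505, -0, 1.361, -0.121], TCP at [0.162, 0.552, 0.405] pointing down, gripper open.
Joint ranges: [-2.89, 2.89], [-0.75, 2.08], [0.22, 2.7], [-1.18, 4.32], [0.11, 2.71], [-2.7, 2.7]. Speed limits (rad/s): [2.57, 2.57, 3.14, 3.14, 3.14, 3.14].

### API

Orientations are given as a unit quaternion [w, x, y, z].
In Python, from rig import manip gives the robot as it stands.
- The arm moves only by the tool arm_command, never from a script. Its argument "targets" is a list of rows, each an object with "dp": the shift along the tool's x, y, z in m, a list of three; "turn": the turn, a rotation vector about the tool's x, y, z in degrees, a list of three; "grip": the opening, from -1 (shut) to 1 (fully open). In form: [{"dp": [tx, ty, tz], "turn": [wx, wy, wz], "grip": grip}, ...]. A call has 1 to 8 rows; each row shifts and turns the commanded pose from where the row before left it, along the tool's axes as they then stand; what a row does not reach is not made up. A row lasts 1/10 s, in which the tool goes at most 50 mm and 8.59 degrees, less where a joint would pass 70% of its speed; a pose out of reach is approached as far as the arm can. A call with a gripper value outside its range is refused whole. The fingers move at their own pace and stop on an object; "grip_force" is the grip in N (left out, the last holds). Time passes only in rows, so rows that do not move let the fingers close. It gives the time, the measured TCP pose, the force and the opening at its end, in the units of the state.
- manip.get_state(): the state, without advancing time (a new reading comes with each control period).
- manip.get_image(name): name is "scene" or "top"; returns the picture (420x560x3 uint8, red, green, blue); there is no depth.
- manip.calibration(name): a dict with "fx", "fy", "cx", "cy" (pixels), "k1" (the pictures are not rectified: a ray, as slopes to the right and down, at radius r is drawn at 1 + k1 r^2 times it, then the intrinsics apply), "R" (3x3) and "t" (3): a world point X has camera coordinates R X + t. Camera axes: x right, y down, z forward; pixel columns grow to the right and rows downward; lengths in m; the calibration is good to about 2 mm. A picture is of the moment at which its call begins. calibration takes no time and is no camera call.
- manip.sign_off(): hands the job in, once; it reports no verdict.
The state is a dict: "clock": time; "qpos": joint angles; "qd": joint speeds; "effort": joint torques, N m; "position": TCP position; "ee_rot": TCP orientation; "contact_force": force on the tool from outside, world axes, zero at the start; "moment": the same for the moment, N m; "width": finger opening in m.
Only numpy, scipy, OpenCV 4.12 (cv2) and the standard library are available. Lean on these libraries where they do the work, as an engineer would, in place of code of your own. Each camera call takes 0.05 s, during which the arm holds its last target.

### The job

Pull the aluminium sample carrier straight up out of its spring-clip dock, set it flat on the alignment plate with its long side along the long stop, and press it into the corner so that it bears firmly on the long stop and the short stop at once. Finish while still gripping it and pushing it against both stops, and leave the loose parts lying around where they are.

Things in the scene. Friction and masses are not known exactly. Their poses are not given: they have to be found in the camera images.
- carrier: Sample carrier, plain aluminium, about 0.2 to 0.4 kg: a foot 70 mm long (its x), 45 mm wide (its y), 12 mm high; on it a body 70 x 39 mm, up to 25 mm; on that, in the middle, an upright grip fin 44 mm long (x), 14 mm thick (y), up to 65 mm. Same turned half round. Origin: centre of the underside, z up. Loose; starts in the dock with its x along the dock's x.
- dock: Spring-clip storage dock, aluminium, fixed to the table: base 110 mm (x) x 120 mm (y) x 8 mm, low guides (tops up to 22 mm above the table) around the carrier's foot with about 1.2 mm play, and a block 44 mm long and 30 mm high above the table on each y side, inner faces 44 mm from the middle. Origin: centre of the underside, z up.
- pocket (a point): Where the carrier's underside stands: centre of the dock's base top, 8 mm above the table, axes as the dock's. On each y side a sprung steel roller (top 29 mm above the table) snaps over the edge of the carrier's foot. Pulled straight up, the rollers give way at roughly 12 to 20 N, weight included, within the first 6 mm; after 40 mm of rise the carrier is clear of everything.
- fixture: Alignment plate, aluminium, fixed to the table: 150 mm (x) x 140 mm (y) x 12 mm thick, carrying two rigid dark steel stops 20 mm high above the plate, at right angles, whose inner faces meet in one corner. All smooth ground metal, friction about 0.2. Origin: centre of the underside, z up.
- stop_long: Long stop: bar 90 mm long (along the plate's x), 14 mm thick, 20 mm high. The carrier's long side bears on its face that looks to the plate's -y. Origin: centre of its underside, on the plate's top, 47 mm from the plate's centre towards +y.
- stop_short: Short stop: bar 50 mm long (along the plate's y), 14 mm thick, 20 mm high. The carrier's short end bears on its face that looks to the plate's -x. Origin: centre of its underside, on the plate's top, 57 mm from the plate's centre towards +x and 10 mm towards +y.
- corner (a point): The inner corner, where the planes of the two stop faces meet, on the plate's top surface (12 mm above the table), 50 mm towards +x and 40 mm towards +y from the plate's centre. Axes as the plate's. A seated carrier's origin lies 35 mm towards -x and 22.5 mm towards -y of it.
- gasket: Loose copper gasket ring, 48 mm across, 3 mm thick; to be left alone. Origin: centre of the underside.
- centering_ring: Loose silvery centering ring, 52 mm across, 8 mm thick; to be left alone. Origin: centre of the underside.
- wing_nut: Loose brass wing nut, about 38 mm across the wings, 18 mm high; to be left alone. Origin: centre of the underside.
- half_nipple: Loose grey steel half-nipple fitting, a 58 mm flange with a 34 mm tube standing on it, 58 mm high; to be left alone. Origin: centre of the underside.
- hex_key: Loose L-shaped hex key, about 108 x 38 mm, 8 mm thick; to be left alone. Origin: middle of its long leg, on the table.
- clamp_half: Loose aluminium clamp half, U-shaped, about 66 x 36 mm, 16 mm high; to be left alone. Origin: on its underside, in the middle of the bar.
- end_cap: Loose steel end cap, 50 mm across, 12 mm high; to be left alone. Origin: centre of the underside.
Things that resemble listed ones, but are neither listed nor needed, are in the scene too. Leave any brown or pink look-alike of the dock alone.

How it is judged:
On the way, in this order (a step that is already met when the one before it is completed fails the run):
1. the carrier is pulled up out of the dock's rollers, in the grip (z of carrier in the frame of dock above 0.035 m and contact force between the fingers and carrier above 1 N), for 0.1 s.
2. the carrier is seated in the corner and bears on both stops (contact force between carrier and stop_long above 2 N and contact force between carrier and stop_short above 2 N and contact force between the fingers and carrier above 1 N and x of carrier in the frame of corner between -0.039 and -0.031 m and y of carrier in the frame of corner between -0.0265 and -0.0185 m and z of carrier in the frame of corner between -0.004 and 0.004 m and angle between carrier's own z axis and vertical below 0.08 rad and angle between the x axis of carrier and the x axis of fixture, either way round below 0.07 rad and linear speed of carrier below 0.02 m/s), for 0.2 s.
At the end, for the whole second after the job is handed in: The gripper still holds the carrier, which presses on the long stop and on the short stop with more than 2 N each, lies flat on the plate (within 4 mm of height, 0.08 rad of tilt), its long side along the long stop within 0.07 rad, its centre within 4 mm of the seated place, at rest (all of step 2); the arm keeps its last pose, push and grip.
It fails at once if a loose bystander part is moved by more than 30 mm (distance of any of gasket, centering_ring, wing_nut, half_nipple, hex_key, clamp_half, end_cap from where it was at the start of the episode above 0.03 m).
It also fails if it takes over 64 s, if anything falls off the work surface, if the arm or the gripper's body presses on something with over 40 N, if the wrist force passes 120 N, or if a joint passes its speed limit or range.

## Working session

There is one attempt and no reset: what is moved stays moved. The work goes in short steps, Python scripts to look and compute and a tool call to move; the robot and the scene stay as the last step left them, time stands still between calls to the robot, and variables do not carry over. Pictures are saved under pics/ and viewed, and the job is handed in when it is done.

Besides the shell and the picture viewer there is one more tool, called after "Emit:" by a JSON object that holds its "fn" and its "kwargs". arm_command: Moves the arm, as the interface text tells. Its arguments: {"type":"object","properties":{"targets":{"type":"array"},"grip_force":{"type":"number"}},"required":["targets"]}

```bash
ls; mkdir -p pics
python3 - <<'E'
from rig import manip
import cv2
for n in ("scene","top"):
    im=manip.get_image(n); cv2.imwrite(f"pics/{n}0.png",im[:,:,::-1])
    print(n,manip.calibration(n))
print(manip.get_state())
E
```

```text
pics
scene {'fx': 473.48177745734097, 'fy': 473.48177745734097, 'cx': 284.0763531610262, 'cy': 212.44266262340028, 'k1': -0.07011885147068207, 'R': array([[-0.31632614,  0.9485747 , -0.01199231],
       [ 0.66808537,  0.21377946, -0.71271333],
       [-0.67349812, -0.23346174, -0.7013529 ]]), 't': array([ 0.13522523, -0.27706892,  1.56784235])}
top {'fx': 379.1349194400876, 'fy': 379.1349194400876, 'cx': 279.3810041120235, 'cy': 212.36762973365953, 'k1': -0.022701164501746772, 'R': array([[ 0.01616489, -0.99957319,  0.02433382],
       [-0.98325074, -0.02031022, -0.18112283],
       [ 0.18153975, -0.02099841, -0.98315939]]), 't': array([-0.01779514,  0.46919712,  1.05774727])}
{'clock': 0.1, 'qpos': array([ 1.16400992e+00,  2.76518585e-01,  1.50599103e+00,  1.74785487e-05,
        1.36070532e+00, -1.21027455e-01]), 'qd': array([ 0.00132302, -0.0022163 , -0.00188246,  0.00169876, -0.00056212,
        0.00029874]), 'effort': array([ 1.35675160e-03, -4.17699695e+01, -2.46407640e+01, -3.62599610e-05,
        5.88985509e-03,  5.69279834e-06]), 'position': array([0.16202736, 0.5515056 , 0.40393968]), 'ee_rot': array([ 0.69974556,  0.10013677,  0.70005645, -0.10124102]), 'contact_force': array([ 0.4529427 , -0.21022638, -0.12383405]), 'moment': array([ 0.00540165,  0.01116672, -0.0135059 ]), 'width': 0.08552192488573895}
```

View pics/scene0.png

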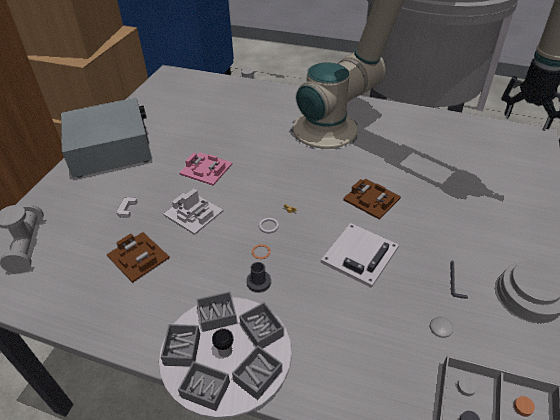

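View pics/top0.png

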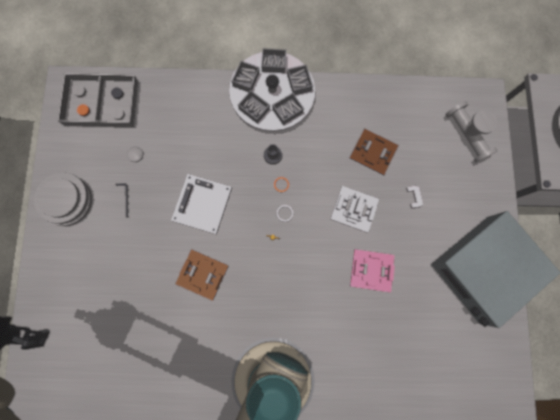

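The scene view shows the silver dock with the carrier near (193,210) and the alignment plate near (360,253). In the top view they are at about (355,209) and (201,204). I'll zoom in on both next.

Run:
```python
import cv2,numpy as np
s=cv2.imread("pics/scene0.png");t=cv2.imread("pics/top0.png")
def z(im,x,y,w,h,k): return cv2.resize(im[y:y+h,x:x+w],None,fx=k,fy=k,interpolation=cv2.INTER_CUBIC)
cv2.imwrite("pics/z1.png",np.hstack([z(s,155,180,75,60,5),z(t,320,175,75,60,5)]))
cv2.imwrite("pics/z2.png",np.hstack([z(s,315,215,90,75,4),z(t,160,165,90,75,4)]))
```

```text
(no output)
```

View pics/z1.png

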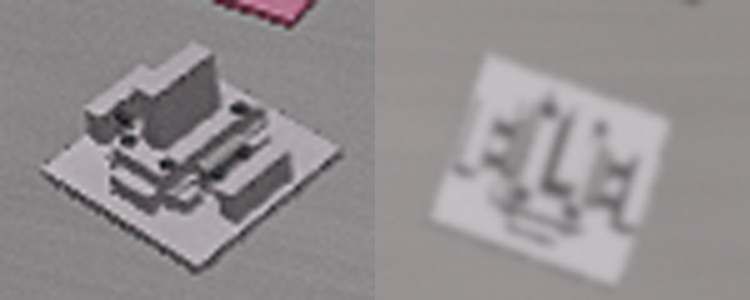

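View pics/z2.png

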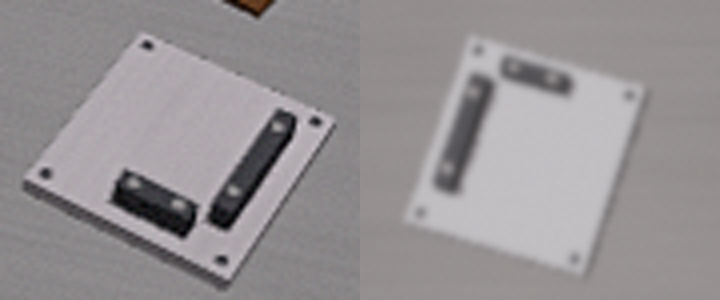

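```bash
cat > h.py <<'E'
import numpy as np,cv2
from rig import manip
from scipy.optimize import least_squares
def proj(n,X):
    c=manip.calibration(n); p=np.atleast_2d(X)@np.array(c["R"]).T+c["t"]
    s=p[:,:2]/p[:,2:]; r2=(s**2).sum(1,keepdims=True); s=s*(1+c["k1"]*r2)
    return s*[c["fx"],c["fy"]]+[c["cx"],c["cy"]]
def pix(n,uv,z):
    f=lambda q: (proj(n,[q[0],q[1],z])[0]-uv)
    return least_squares(f,[.5,0]).x
def pose(P,q):
    c,s=np.cos(q[2]),np.sin(q[2]); P=np.asarray(P,float)
    return np.c_[q[0]+c*P[:,0]-s*P[:,1],q[1]+s*P[:,0]+c*P[:,1],P[:,2]]
E
python3 - <<'E'
from h import *
def o(z,k,off): return (np.array(z)+.5)/k-.5+off
a,b=.055,.06
obs={'dock':[('scene',5,(155,180),[((40,170),'?'),((343,153),'?'),((198,267),'?')]),
             ('top',5,(245,175),[((487,53),0),((671,121),0),((618,287),0),((430,219),0)])],
 'fix':[('scene',4,(315,215),[((140,36),0),((335,122),0),((228,284),0),((23,182),0)]),
             ('top',4,(70,165),[((470,36),0),((648,88),0),((584,275),0),((404,221),0)])]}
# top offsets account for the stacked halves
for nm,(hx,hy,z) in {'dock':(.055,.06,.008),'fix':(.075,.07,.012)}.items():
    C=[]; 
    for cam,k,off,pts in obs[nm]:
        for p,_ in pts:
            uv=o(p,k,off); w=pix(cam,uv,z); C.append((cam,uv,w)); print(nm,cam,uv.round(1),w.round(4))
    M=[[hx,hy,z],[hx,-hy,z],[-hx,-hy,z],[-hx,hy,z]]
    cen=np.mean([c[2] for c in C[-4:]],0)
    def assign(q):
        W=pose(M,q); return [int(np.argmin(np.linalg.norm(W[:,:2]-c[2],axis=1))) for c in C]
    e=C[-4][2]-C[-1][2]
    best=[]
    for sel in (('scene',),('top',),('scene','top')):
        def f(q,full=False):
            W=pose(M,q); A=assign(q0)
            return np.concatenate([(proj(c[0],W[i])[0]-c[1]) for c,i in zip(C,A) if c[0] in sel])
        q0=np.array([*cen,np.arctan2(e[1],e[0])])
        r=least_squares(f,q0); print(nm,sel,r.x[:2].round(4),np.degrees(r.x[2]).round(2),'res',np.abs(r.fun).max().round(2))
E
```

```text
dock scene [162.6 213.6] [ 0.5284 -0.314 ]
dock scene [223.2 210.2] [ 0.4659 -0.1616]
dock scene [194.2 233. ] [ 0.5671 -0.1995]
dock top [342.  185.2] [ 0.5642 -0.1997]
dock top [378.8 198.8] [ 0.5241 -0.3117]
dock top [368.2 232. ] [ 0.4217 -0.2765]
dock top [330.6 218.4] [ 0.4607 -0.1639]
dock ('scene',) [ 0.4964 -0.2378] -19.49 res 0.45
dock ('top',) [ 0.4927 -0.238 ] -19.22 res 0.32
dock ('scene', 'top') [ 0.4941 -0.2382] -19.44 res 1.02
fix scene [349.6 223.6] [0.4148 0.1769]
fix scene [398.4 245.1] [0.451  0.3104]
fix scene [371.6 285.6] [0.5954 0.2705]
fix scene [320.4 260.1] [0.5576 0.1367]
fix top [187.1 173.6] [0.5888 0.2717]
fix top [231.6 186.6] [0.5512 0.1355]
fix top [215.6 233.4] [0.4084 0.177 ]
fix top [170.6 219.9] [0.4459 0.3118]
fix ('scene',) [0.5046 0.2236] -15.57 res 0.37
fix ('top',) [0.4986 0.224 ] -15.73 res 0.32
fix ('scene', 'top') [0.5014 0.2238] -15.65 res 1.2
```

```bash
cat >> h.py <<'E'
from scipy.spatial.transform import Rotation as Ro
def Rt(q): return Ro.from_quat([q[1],q[2],q[3],q[0]])
def target(yaw,flip=1):
    # tool x down, tool y = flip * (frame y)
    x=np.array([0,0,-1.]); y=flip*np.array([-np.sin(yaw),np.cos(yaw),0]); return Ro.from_matrix(np.c_[x,y,np.cross(x,y)])
def todo(p,yaw,flip=1):
    s=manip.get_state(); R=Rt(s["ee_rot"]); T=target(yaw,flip)
    print("clock",s["clock"].__round__(2),"pos",s["position"].round(4),"F",s["contact_force"].round(2),"M",s["moment"].round(2),"w",round(s["width"],4),"q6",s["qpos"].round(2))
    print("turn deg (tool)",np.degrees((R.inv()*T).as_rotvec()).round(2))
    d=np.array(p)-s["position"]
    print("dp in target tool axes",T.inv().apply(d).round(4),"in current",R.inv().apply(d).round(4))
E
python3 - <<'E'
from h import *
s=manip.get_state();print(Rt(s["ee_rot"]).as_matrix().round(3))
for f in(1,-1): todo([.494,-.238,.30],np.radians(-19.4),f)
E
```

```text
[[-0.001  0.282  0.959]
 [-0.001  0.959 -0.282]
 [-1.    -0.002 -0.   ]]
clock 0.1 pos [0.162  0.5515 0.4039] F [ 0.45 -0.21 -0.12] M [ 0.01  0.01 -0.01] w 0.0855 q6 [ 1.16  0.28  1.51  0.    1.36 -0.12]
turn deg (tool) [ 3.03 -0.01  0.09]
dp in target tool axes [ 0.1039 -0.6344  0.5754] in current [ 0.1049 -0.6637  0.5411]
clock 0.1 pos [0.162  0.5515 0.4039] F [ 0.45 -0.21 -0.12] M [ 0.01  0.01 -0.01] w 0.0855 q6 [ 1.16  0.28  1.51  0.    1.36 -0.12]
turn deg (tool) [-1.7697e+02 -1.4000e-01 -2.0000e-02]
dp in target tool axes [ 0.1039  0.6344 -0.5754] in current [ 0.1049 -0.6637  0.5411]
```

Emit:
{"fn": "arm_command", "kwargs": {"targets": [{"dp": [0, 0, 0], "turn": [3, 0, 0], "grip": 1}, {"dp": [0, -0.035, 0.032], "turn": [0, 0, 0], "grip": 1}, {"dp": [0, -0.035, 0.032], "turn": [0, 0, 0], "grip": 1}, {"dp": [0, -0.035, 0.032], "turn": [0, 0, 0], "grip": 1}, {"dp": [0, -0.035, 0.032], "turn": [0, 0, 0], "grip": 1}, {"dp": [0, -0.035, 0.032], "turn": [0, 0, 0], "grip": 1}, {"dp": [0, -0.035, 0.032], "turn": [0, 0, 0], "grip": 1}, {"dp": [0, -0.035, 0.032], "turn": [0, 0, 0], "grip": 1}], "grip_force": 60}}

```text
clock: 0.9
position: [0.2921, 0.2445, 0.4045]
ee_rot: [0.697, 0.119, 0.697, -0.119]
contact_force: [0.3, -0.5, 0.1]
width: 0.0855
```

Emit:
{"fn": "arm_command", "kwargs": {"targets": [{"dp": [0, -0.035, 0.032], "turn": [0, 0, 0], "grip": 0.4}, {"dp": [0, -0.035, 0.032], "turn": [0, 0, 0], "grip": 0.4}, {"dp": [0, -0.035, 0.032], "turn": [0, 0, 0], "grip": 0.4}, {"dp": [0, -0.035, 0.032], "turn": [0, 0, 0], "grip": 0.4}, {"dp": [0, -0.035, 0.032], "turn": [0, 0, 0], "grip": 0.4}, {"dp": [0, -0.035, 0.032], "turn": [0, 0, 0], "grip": 0.4}, {"dp": [0, -0.035, 0.032], "turn": [0, 0, 0], "grip": 0.4}, {"dp": [0, -0.035, 0.032], "turn": [0, 0, 0], "grip": 0.4}]}}

```text
clock: 1.7
position: [0.4409, -0.1048, 0.4045]
ee_rot: [0.697, 0.119, 0.697, -0.119]
contact_force: [0.9, 0.0, -0.2]
width: 0.0597
```

Run:
```python
from h import *
todo([.494,-.238,.30],np.radians(-19.4))
```

```text
clock 1.7 pos [ 0.4409 -0.1048  0.4045] F [ 0.94  0.02 -0.23] M [-0.03 -0.06  0.04] w 0.0597 q6 [-0.39  0.09  1.74  0.    1.31 -1.62]
turn deg (tool) [-0.02 -0.01 -0.03]
dp in target tool axes [ 0.1045 -0.108   0.0943] in current [ 0.1044 -0.108   0.0944]
```

Emit:
{"fn": "arm_command", "kwargs": {"targets": [{"dp": [0, -0.034, 0.03], "turn": [0, 0, 0], "grip": 0.4}, {"dp": [0, -0.034, 0.03], "turn": [0, 0, 0], "grip": 0.4}, {"dp": [0, 0, 0], "turn": [0, 0, 0], "grip": 0.4}, {"dp": [0, 0, 0], "turn": [0, 0, 0], "grip": 0.4}, {"dp": [0, 0, 0], "turn": [0, 0, 0], "grip": 0.4}]}}

```text
clock: 2.2
position: [0.4742, -0.186, 0.4042]
ee_rot: [0.696, 0.119, 0.698, -0.118]
contact_force: [0.3, 0.6, 0.5]
width: 0.0599
```

Run:
```python
from h import *
todo([.494,-.238,.30],np.radians(-19.4))
```

```text
clock 2.2 pos [ 0.4742 -0.186   0.4042] F [0.34 0.64 0.46] M [ 0.01 -0.03  0.  ] w 0.0599 q6 [-0.51  0.18  1.64  0.    1.33 -1.74]
turn deg (tool) [ 0.05 -0.1  -0.05]
dp in target tool axes [ 0.1042 -0.0425  0.0359] in current [ 0.1041 -0.0427  0.0361]
```

Emit:
{"fn": "arm_command", "kwargs": {"targets": [{"dp": [0.02, -0.022, 0.018], "turn": [0, 0, 0], "grip": 0.4}, {"dp": [0.02, -0.021, 0.018], "turn": [0, 0, 0], "grip": 0.4}, {"dp": [0.04, 0, 0], "turn": [0, 0, 0], "grip": 0.4}, {"dp": [0.024, 0, 0], "turn": [0, 0, 0], "grip": 0.4}, {"dp": [0, 0, 0], "turn": [0, 0, 0], "grip": 0.4}, {"dp": [0, 0, 0], "turn": [0, 0, 0], "grip": 0.4}, {"dp": [0, 0, 0], "turn": [0, 0, 0], "grip": 0.4}]}}

```text
clock: 2.9
position: [0.4951, -0.239, 0.3027]
ee_rot: [0.698, 0.118, 0.696, -0.119]
contact_force: [0.3, -0.6, -0.2]
width: 0.0598
```

Run:
```python
from h import *
todo([.494,-.238,.213],np.radians(-19.4))
s=manip.get_image("scene");t=manip.get_image("top")
def z(im,x,y,w,h,k): return cv2.resize(im[y:y+h,x:x+w,::-1],None,fx=k,fy=k,interpolation=cv2.INTER_CUBIC)
cv2.imwrite("pics/z3.png",np.hstack([z(s,130,120,100,120,4),z(t,310,150,100,120,4)]))
```

```text
clock 2.9 pos [ 0.4951 -0.239   0.3027] F [ 0.27 -0.58 -0.19] M [-0.01  0.01 -0.01] w 0.0598 q6 [-0.58  0.31  1.72  0.    1.1  -1.81]
turn deg (tool) [0.09 0.2  0.04]
dp in target tool axes [ 0.0897  0.0005 -0.0014] in current [ 0.0897  0.0006 -0.0017]
```

View pics/z3.png

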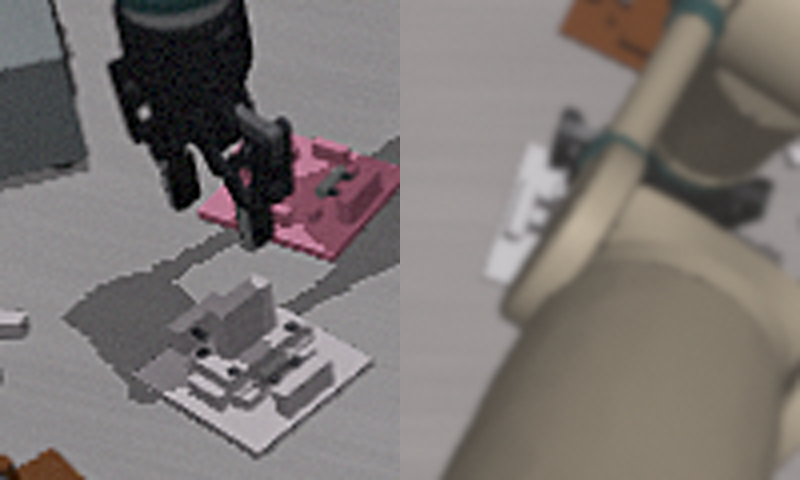

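Run:
```python
from h import *
q=[.494,-.238,np.radians(-19.4)]
im=cv2.imread("pics/scene0.png")
k=6;off=np.array([155,180]);z=cv2.resize(im[180:245,155:235],None,fx=k,fy=k,interpolation=cv2.INTER_CUBIC)
for hx,hy,zz,c in((.022,.007,.073,(0,0,255)),(.055,.06,.008,(0,255,0)),(.0,.0,.073,(255,0,0))):
    P=pose([[hx,hy,zz],[hx,-hy,zz],[-hx,-hy,zz],[-hx,hy,zz]],q)
    uv=(proj("scene",P)-off+.5)*k-.5
    cv2.polylines(z,[uv.round().astype(int)],True,c,1)
cv2.imwrite("pics/z4.png",z)
```

```text
(no output)
```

View pics/z4.png

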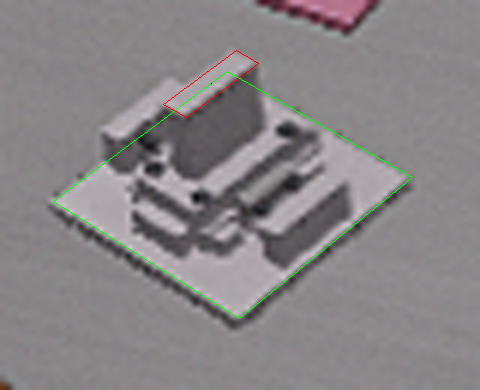

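The red fin overlay and green base overlay sit on the fin and base edges to within about 2 mm, so I'm descending.

Emit:
{"fn": "arm_command", "kwargs": {"targets": [{"dp": [0.025, 0, -0.001], "turn": [0, 0, 0], "grip": 0.4}, {"dp": [0.025, 0, 0], "turn": [0, 0, 0], "grip": 0.4}, {"dp": [0.02, 0, 0], "turn": [0, 0, 0], "grip": 0.4}, {"dp": [0.015, 0, 0], "turn": [0, 0, 0], "grip": 0.4}, {"dp": [0.005, 0, 0], "turn": [0, 0, 0], "grip": 0.4}, {"dp": [0, 0, 0], "turn": [0, 0, 0], "grip": 0.4}, {"dp": [0, 0, 0], "turn": [0, 0, 0], "grip": 0.4}]}}

```text
clock: 3.7
position: [0.4941, -0.2393, 0.2118]
ee_rot: [0.698, 0.119, 0.696, -0.119]
contact_force: [-0.3, -1.2, 0.3]
width: 0.0598
```

Run:
```python
from h import *
todo([.494,-.238,.213],np.radians(-19.4))
```

```text
clock 3.7 pos [ 0.4941 -0.2393  0.2118] F [-0.27 -1.24  0.33] M [0.03 0.04 0.01] w 0.0598 q6 [-0.58  0.41  1.83  0.    0.89 -1.81]
turn deg (tool) [0.03 0.12 0.03]
dp in target tool axes [-0.0012  0.0012 -0.0005] in current [-0.0012  0.0012 -0.0005]
```

Emit:
{"fn": "arm_command", "kwargs": {"targets": [{"dp": [-0.001, 0.001, 0], "turn": [0, 0, 0], "grip": 0}, {"dp": [0, 0, 0], "turn": [0, 0, 0], "grip": -0.3}, {"dp": [0, 0, 0], "turn": [0, 0, 0], "grip": -0.5}, {"dp": [0, 0, 0], "turn": [0, 0, 0], "grip": -0.65}, {"dp": [0, 0, 0], "turn": [0, 0, 0], "grip": -1}, {"dp": [0, 0, 0], "turn": [0, 0, 0], "grip": -1}, {"dp": [0, 0, 0], "turn": [0, 0, 0], "grip": -1}, {"dp": [0, 0, 0], "turn": [0, 0, 0], "grip": -1}], "grip_force": 80}}

```text
clock: 4.5
position: [0.494, -0.2382, 0.2121]
ee_rot: [0.697, 0.119, 0.697, -0.119]
contact_force: [-0.8, 0.4, 5.2]
width: 0.0131
```

Run:
```python
from h import *
todo([.494,-.238,.213],np.radians(-19.4))
```

```text
clock 4.5 pos [ 0.494  -0.2382  0.2121] F [-0.77  0.38  5.15] M [0.12 0.13 0.  ] w 0.0131 q6 [-0.58  0.41  1.83  0.    0.9  -1.81]
turn deg (tool) [0.03 0.03 0.  ]
dp in target tool axes [-0.0009  0.0001 -0.0001] in current [-0.0009  0.0001 -0.0001]
```

The fin is gripped: the opening is about 13 mm and lateral forces are small. Pulling straight up slowly.

Emit:
{"fn": "arm_command", "kwargs": {"targets": [{"dp": [-0.003, 0, 0], "turn": [0, 0, 0], "grip": -1}, {"dp": [-0.003, 0, 0], "turn": [0, 0, 0], "grip": -1}, {"dp": [-0.003, 0, 0], "turn": [0, 0, 0], "grip": -1}, {"dp": [-0.004, 0, 0], "turn": [0, 0, 0], "grip": -1}, {"dp": [-0.005, 0, 0], "turn": [0, 0, 0], "grip": -1}, {"dp": [-0.007, 0, 0], "turn": [0, 0, 0], "grip": -1}, {"dp": [-0.01, 0, 0], "turn": [0, 0, 0], "grip": -1}, {"dp": [-0.01, 0, 0], "turn": [0, 0, 0], "grip": -1}]}}

```text
clock: 5.3
position: [0.4941, -0.2382, 0.2584]
ee_rot: [0.698, 0.119, 0.696, -0.119]
contact_force: [-0.3, -0.3, -2.9]
width: 0.0128
```

Emit:
{"fn": "arm_command", "kwargs": {"targets": [{"dp": [-0.015, 0, 0], "turn": [0, 0, 0], "grip": -1}, {"dp": [-0.02, 0, 0], "turn": [0, 0, 0], "grip": -1}, {"dp": [-0.02, 0, 0], "turn": [0, 0, 0], "grip": -1}, {"dp": [-0.02, 0, 0], "turn": [0, 0, 0], "grip": -1}, {"dp": [0, 0, 0], "turn": [0, 0, 0], "grip": -1}, {"dp": [0, 0, 0], "turn": [0, 0, 0], "grip": -1}]}}

```text
clock: 5.9
position: [0.4938, -0.238, 0.3324]
ee_rot: [0.698, 0.119, 0.697, -0.119]
contact_force: [0.3, 0.1, -3.8]
width: 0.013
```

Run:
```python
from h import *
todo([.494,-.238,.213],np.radians(-19.4))
s=manip.get_image("scene")
cv2.imwrite("pics/z5.png",cv2.resize(s[110:250,120:260,::-1],None,fx=4,fy=4,interpolation=cv2.INTER_CUBIC))
```

```text
clock 5.9 pos [ 0.4938 -0.238   0.3324] F [ 0.33  0.12 -3.81] M [ 0.03  0.02 -0.02] w 0.013 q6 [-0.58  0.29  1.68  0.    1.18 -1.81]
turn deg (tool) [0.03 0.09 0.01]
dp in target tool axes [1.194e-01 1.000e-04 2.000e-04] in current [1.194e-01 1.000e-04 1.000e-04]
```

View pics/z5.png

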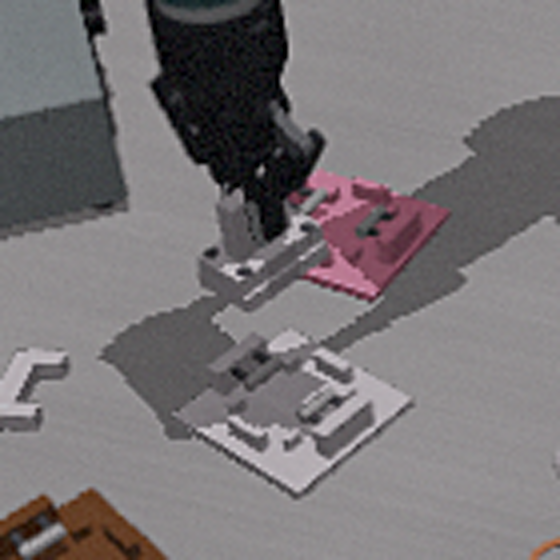

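Run:
```python
from h import *
q=[.5014,.2238,np.radians(-15.65)]
for P in ([.003,.0055,.26],[.015,.0175,.216]):
    p=pose([P],q)[0];print(p.round(4)); todo(p,q[2])
```

```text
[0.5058 0.2283 0.26  ]
clock 5.95 pos [ 0.4935 -0.2378  0.3314] F [-0.14  0.34 -2.2 ] M [-0.02  0.03 -0.02] w 0.0131 q6 [-0.58  0.29  1.68  0.    1.18 -1.81]
turn deg (tool) [-3.73 -0.04 -0.02]
dp in target tool axes [ 0.0714  0.4521 -0.1139] in current [ 0.0716  0.4438 -0.143 ]
[0.5206 0.2366 0.216 ]
clock 5.95 pos [ 0.4935 -0.2378  0.3314] F [-0.14  0.34 -2.2 ] M [-0.02  0.03 -0.02] w 0.0131 q6 [-0.58  0.29  1.68  0.    1.18 -1.81]
turn deg (tool) [-3.73 -0.04 -0.02]
dp in target tool axes [ 0.1154  0.4641 -0.1019] in current [ 0.1156  0.4565 -0.1318]
```

Emit:
{"fn": "arm_command", "kwargs": {"targets": [{"dp": [0, 0, 0], "turn": [-3.7, 0, 0], "grip": -1}, {"dp": [0, 0.02, -0.005], "turn": [0, 0, 0], "grip": -1}, {"dp": [0, 0.036, -0.009], "turn": [0, 0, 0], "grip": -1}, {"dp": [0, 0.036, -0.009], "turn": [0, 0, 0], "grip": -1}, {"dp": [0, 0.036, -0.009], "turn": [0, 0, 0], "grip": -1}, {"dp": [0, 0.036, -0.009], "turn": [0, 0, 0], "grip": -1}, {"dp": [0, 0.036, -0.009], "turn": [0, 0, 0], "grip": -1}, {"dp": [0, 0.036, -0.009], "turn": [0, 0, 0], "grip": -1}]}}

```text
clock: 6.75
position: [0.5002, 0.0066, 0.3304]
ee_rot: [0.7, 0.097, 0.701, -0.096]
contact_force: [0.1, -0.4, -3.3]
width: 0.0126
```

Emit:
{"fn": "arm_command", "kwargs": {"targets": [{"dp": [0, 0.036, -0.009], "turn": [0, 0, 0], "grip": -1}, {"dp": [0, 0.036, -0.009], "turn": [0, 0, 0], "grip": -1}, {"dp": [0, 0.036, -0.009], "turn": [0, 0, 0], "grip": -1}, {"dp": [0, 0.036, -0.009], "turn": [0, 0, 0], "grip": -1}, {"dp": [0, 0.036, -0.009], "turn": [0, 0, 0], "grip": -1}, {"dp": [0, 0.02, -0.008], "turn": [0, 0, 0], "grip": -1}, {"dp": [0, 0, 0], "turn": [0, 0, 0], "grip": -1}, {"dp": [0, 0, 0], "turn": [0, 0, 0], "grip": -1}]}}

```text
clock: 7.55
position: [0.5034, 0.212, 0.3305]
ee_rot: [0.7, 0.095, 0.701, -0.097]
contact_force: [-0.1, -0.4, -3.5]
width: 0.0131
```

Run:
```python
from h import *
q=[.5014,.2238,np.radians(-15.65)]
for P in ([.003,.0055,.235],):
    p=pose([P],q)[0];print(p.round(4)); todo(p,q[2])
```

```text
[0.5058 0.2283 0.235 ]
clock 7.55 pos [0.5034 0.212  0.3305] F [-0.09 -0.37 -3.47] M [-0.   -0.05  0.03] w 0.0131 q6 [ 0.27  0.29  1.68 -0.    1.17 -1.03]
turn deg (tool) [ 0.06 -0.11  0.12]
dp in target tool axes [ 0.0955  0.0163 -0.0021] in current [ 0.0954  0.0165 -0.0018]
```

Emit:
{"fn": "arm_command", "kwargs": {"targets": [{"dp": [0, 0.016, -0.002], "turn": [0, 0, 0], "grip": -1}, {"dp": [0.025, 0, 0], "turn": [0, 0, 0], "grip": -1}, {"dp": [0.025, 0, 0], "turn": [0, 0, 0], "grip": -1}, {"dp": [0.02, 0, 0], "turn": [0, 0, 0], "grip": -1}, {"dp": [0.015, 0, 0], "turn": [0, 0, 0], "grip": -1}, {"dp": [0, 0, 0], "turn": [0, 0, 0], "grip": -1}, {"dp": [0, 0, 0], "turn": [0, 0, 0], "grip": -1}]}}

```text
clock: 8.25
position: [0.5067, 0.2276, 0.2467]
ee_rot: [0.7, 0.097, 0.701, -0.097]
contact_force: [0.2, -0.3, -3.8]
width: 0.0129
```

Run:
```python
from h import *
q=[.5014,.2238,np.radians(-15.65)]
p=pose([[.003,.0055,.216]],q)[0]; todo(p,q[2])
s=manip.get_image("scene");t=manip.get_image("top")
def z(im,x,y,w,h,k): return cv2.resize(im[y:y+h,x:x+w,::-1],None,fx=k,fy=k,interpolation=cv2.INTER_CUBIC)
cv2.imwrite("pics/z6.png",np.hstack([z(s,300,170,110,120,3.6),z(t,150,150,110,120,3.6)]))
```

```text
clock 8.25 pos [0.5067 0.2276 0.2467] F [ 0.25 -0.32 -3.85] M [ 0.02 -0.03 -0.01] w 0.0129 q6 [ 0.3   0.38  1.78  0.    0.98 -1.  ]
turn deg (tool) [-0.09 -0.01 -0.  ]
dp in target tool axes [ 0.0307  0.0004 -0.0011] in current [ 0.0307  0.0004 -0.0011]
```

View pics/z6.png

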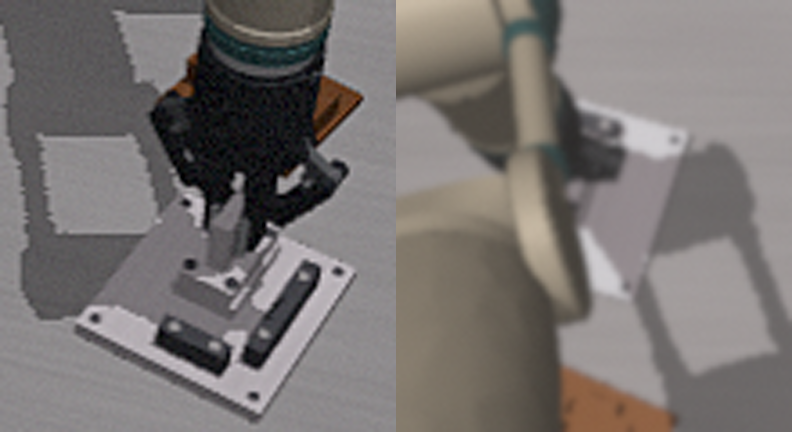

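The carrier hangs over the plate, clear of both stops. In the crop, the short stop is at about (195,345) and the long stop at about (285,310). Lowering it now.

Emit:
{"fn": "arm_command", "kwargs": {"targets": [{"dp": [0.012, 0, -0.001], "turn": [0, 0, 0], "grip": -1}, {"dp": [0.009, 0, 0], "turn": [0, 0, 0], "grip": -1}, {"dp": [0.004, 0, 0], "turn": [0, 0, 0], "grip": -1}, {"dp": [0.002, 0, 0], "turn": [0, 0, 0], "grip": -1}, {"dp": [0, 0, 0], "turn": [0, 0, 0], "grip": -1}, {"dp": [0, 0, 0], "turn": [0, 0, 0], "grip": -1}]}}

```text
clock: 8.95
position: [0.5055, 0.2282, 0.2198]
ee_rot: [0.701, 0.097, 0.7, -0.096]
contact_force: [-1.0, 0.5, -3.6]
width: 0.0135
```

Emit:
{"fn": "arm_command", "kwargs": {"targets": [{"dp": [0.001, 0, 0], "turn": [0, 0, 0], "grip": -1}, {"dp": [0.001, 0, 0], "turn": [0, 0, 0], "grip": -1}, {"dp": [0, 0, 0], "turn": [0, 0, 0], "grip": -1}]}}

```text
clock: 9.25
position: [0.5053, 0.2282, 0.2177]
ee_rot: [0.701, 0.096, 0.7, -0.096]
contact_force: [-0.7, -0.1, -2.4]
width: 0.0128
```

Emit:
{"fn": "arm_command", "kwargs": {"targets": [{"dp": [0.001, 0, 0], "turn": [0, 0, 0], "grip": -1}, {"dp": [0, 0, 0], "turn": [0, 0, 0], "grip": -1}]}}

```text
clock: 9.45
position: [0.5052, 0.2281, 0.2167]
ee_rot: [0.7, 0.096, 0.701, -0.096]
contact_force: [-0.9, 0.1, -2.4]
width: 0.0129
```

Emit:
{"fn": "arm_command", "kwargs": {"targets": [{"dp": [0.001, 0, 0], "turn": [0, 0, 0], "grip": -1}, {"dp": [0, 0, 0], "turn": [0, 0, 0], "grip": -1}]}}

```text
clock: 9.65
position: [0.5053, 0.2282, 0.2161]
ee_rot: [0.701, 0.097, 0.7, -0.096]
contact_force: [-0.9, 0.1, 0.3]
width: 0.0129
```

The carrier touched down at TCP z 0.216, as predicted. Next I'll slide it to the long stop.

Emit:
{"fn": "arm_command", "kwargs": {"targets": [{"dp": [0, 0.002, 0], "turn": [0, 0, 0], "grip": -1}, {"dp": [0, 0.002, 0], "turn": [0, 0, 0], "grip": -1}, {"dp": [0, 0.002, 0], "turn": [0, 0, 0], "grip": -1}, {"dp": [0, 0.002, 0], "turn": [0, 0, 0], "grip": -1}, {"dp": [0, 0.001, 0], "turn": [0, 0, 0], "grip": -1}, {"dp": [0, 0, 0], "turn": [0, 0, 0], "grip": -1}]}}

```text
clock: 10.25
position: [0.508, 0.237, 0.2161]
ee_rot: [0.701, 0.096, 0.7, -0.096]
contact_force: [-1.0, -1.5, 5.3]
width: 0.0128
```

```bash
cat >> h.py <<'E'
def st():
    q=[.5014,.2238,np.radians(-15.65)]
    s=manip.get_state(); T=target(q[2])
    print(round(s["clock"],2),"fix-frame pos mm",(T.inv().apply(s["position"]-np.array([q[0],q[1],0]))*1000).round(2),"F tool(down,y,x)",T.inv().apply(s["contact_force"]).round(2),"M",T.inv().apply(s["moment"]).round(3),"yawerr",np.degrees((Rt(s["ee_rot"]).inv()*T).as_rotvec()).round(2),s["width"].__round__(4))
E
python3 -c "from h import *;st()"
```

```text
10.25 fix-frame pos mm [-216.13   14.51    2.8 ] F tool(down,y,x) [-5.31 -1.73 -0.53] M [-0.016  0.01  -0.446] yawerr [-0.01  0.05 -0.02] 0.0128
```

Emit:
{"fn": "arm_command", "kwargs": {"targets": [{"dp": [0, 0.001, 0], "turn": [0, 0, 0], "grip": -1}, {"dp": [0, 0.001, 0], "turn": [0, 0, 0], "grip": -1}, {"dp": [0, 0, 0], "turn": [0, 0, 0], "grip": -1}]}}

```text
clock: 10.55
position: [0.5085, 0.2388, 0.2161]
ee_rot: [0.701, 0.096, 0.7, -0.096]
contact_force: [-0.1, -2.4, 5.8]
width: 0.0129
```

Emit:
{"fn": "arm_command", "kwargs": {"targets": [{"dp": [0, 0.001, 0], "turn": [0, 0, 0], "grip": -1}, {"dp": [0, 0, 0], "turn": [0, 0, 0], "grip": -1}, {"dp": [0, 0, 0], "turn": [0, 0, 0], "grip": -1}]}}

```text
clock: 10.85
position: [0.5088, 0.2398, 0.2161]
ee_rot: [0.701, 0.096, 0.7, -0.096]
contact_force: [-0.4, -2.6, 5.9]
width: 0.013
```

```bash
python3 -c "from h import *;st()"
```

```text
10.85 fix-frame pos mm [-216.12   17.37    2.77] F tool(down,y,x) [-5.91 -2.61  0.28] M [ 0.036  0.022 -0.445] yawerr [-0.01  0.05 -0.02] 0.013
```

Emit:
{"fn": "arm_command", "kwargs": {"targets": [{"dp": [0, 0.001, 0], "turn": [0, 0, 0], "grip": -1}, {"dp": [0, 0, 0], "turn": [0, 0, 0], "grip": -1}]}}

```text
clock: 11.05
position: [0.5089, 0.2402, 0.2162]
ee_rot: [0.701, 0.096, 0.7, -0.097]
contact_force: [-0.9, -5.3, 6.7]
width: 0.0129
```

Emit:
{"fn": "arm_command", "kwargs": {"targets": [{"dp": [0, 0.001, 0], "turn": [0, 0, 0], "grip": -1}, {"dp": [0, 0, 0], "turn": [0, 0, 0], "grip": -1}]}}

```text
clock: 11.25
position: [0.509, 0.2406, 0.2162]
ee_rot: [0.701, 0.095, 0.701, -0.097]
contact_force: [0.7, -6.9, 8.8]
width: 0.013
```

```bash
python3 -c "from h import *;st()"
```

```text
11.25 fix-frame pos mm [-216.19   18.2     2.79] F tool(down,y,x) [-8.84 -6.47  2.51] M [ 0.057 -0.12  -1.198] yawerr [0.03 0.02 0.17] 0.013
```

Long-stop contact came at about 17.7 mm, against 17.5 expected. Sliding towards the short stop now.

Emit:
{"fn": "arm_command", "kwargs": {"targets": [{"dp": [0, 0, 0.002], "turn": [0, 0, 0], "grip": -1}, {"dp": [0, 0, 0.002], "turn": [0, 0, 0], "grip": -1}, {"dp": [0, 0, 0.002], "turn": [0, 0, 0], "grip": -1}, {"dp": [0, 0, 0.002], "turn": [0, 0, 0], "grip": -1}, {"dp": [0, 0, 0.001], "turn": [0, 0, 0], "grip": -1}, {"dp": [0, 0, 0], "turn": [0, 0, 0], "grip": -1}]}}

```text
clock: 11.85
position: [0.5154, 0.2388, 0.2163]
ee_rot: [0.698, 0.096, 0.703, -0.097]
contact_force: [-8.5, -4.2, 12.9]
width: 0.0129
```

```bash
python3 -c "from h import *;st()"
```

```text
11.85 fix-frame pos mm [-216.26   18.22    9.48] F tool(down,y,x) [-12.91  -6.33  -7.03] M [ 0.054  0.882 -0.904] yawerr [-0.02 -0.33  0.19] 0.0129
```

Emit:
{"fn": "arm_command", "kwargs": {"targets": [{"dp": [0, 0, 0.001], "turn": [0, 0, 0], "grip": -1}, {"dp": [0, 0, 0.001], "turn": [0, 0, 0], "grip": -1}, {"dp": [0, 0, 0], "turn": [0, 0, 0], "grip": -1}]}}

```text
clock: 12.15
position: [0.5173, 0.2383, 0.2163]
ee_rot: [0.698, 0.096, 0.703, -0.097]
contact_force: [-7.9, -2.7, 12.4]
width: 0.0134
```

```bash
python3 -c "from h import *;st()"
```

```text
12.15 fix-frame pos mm [-216.26   18.21   11.42] F tool(down,y,x) [-12.45  -4.74  -6.88] M [ 0.06   0.964 -0.867] yawerr [-0.02 -0.33  0.19] 0.0134
```

Emit:
{"fn": "arm_command", "kwargs": {"targets": [{"dp": [-0.001, 0, 0.001], "turn": [0, 0, 0], "grip": -1}, {"dp": [0, 0, 0.001], "turn": [0, 0, 0], "grip": -1}, {"dp": [0, 0, 0], "turn": [0, 0, 0], "grip": -1}]}}

```text
clock: 12.45
position: [0.5196, 0.2377, 0.2163]
ee_rot: [0.698, 0.095, 0.703, -0.097]
contact_force: [-6.3, -2.9, 6.7]
width: 0.0132
```

```bash
python3 -c "from h import *;st()"
```

```text
12.45 fix-frame pos mm [-216.33   18.26   13.82] F tool(down,y,x) [-6.7  -4.5  -5.29] M [ 0.041  0.642 -0.738] yawerr [-0.02 -0.31  0.2 ] 0.0132
```

Emit:
{"fn": "arm_command", "kwargs": {"targets": [{"dp": [0, 0, 0.001], "turn": [0, 0, 0], "grip": -1}, {"dp": [0, 0, 0.001], "turn": [0, 0, 0], "grip": -1}, {"dp": [0, 0, 0], "turn": [0, 0, 0], "grip": -1}]}}

```text
clock: 12.75
position: [0.5205, 0.2374, 0.2163]
ee_rot: [0.697, 0.096, 0.704, -0.097]
contact_force: [-7.4, -1.9, 9.2]
width: 0.013
```

```bash
python3 -c "from h import *;st()"
```

```text
12.75 fix-frame pos mm [-216.35   18.27   14.77] F tool(down,y,x) [-9.21 -3.83 -6.59] M [ 0.063  1.081 -0.698] yawerr [-0.05 -0.47  0.21] 0.013
```

Emit:
{"fn": "arm_command", "kwargs": {"targets": [{"dp": [0, 0, 0.001], "turn": [0, 0, 0], "grip": -1}, {"dp": [0, 0.001, 0.001], "turn": [0, 0, 0], "grip": -1}, {"dp": [0, 0.001, 0], "turn": [0, 0, 0], "grip": -1}, {"dp": [0, 0, 0], "turn": [0, 0, 0], "grip": -1}]}}

```text
clock: 13.15
position: [0.5214, 0.238, 0.2164]
ee_rot: [0.696, 0.094, 0.705, -0.098]
contact_force: [-12.8, -5.6, 13.2]
width: 0.013
```

```bash
python3 -c "from h import *;st()"
```

```text
13.15 fix-frame pos mm [-216.43   19.06   15.44] F tool(down,y,x) [-13.16  -8.82 -10.87] M [ 0.022  1.52  -1.359] yawerr [-0.01 -0.68  0.43] 0.013
```

Emit:
{"fn": "arm_command", "kwargs": {"targets": [{"dp": [-0.001, 0, 0.001], "turn": [0, 0, 0], "grip": -1}, {"dp": [0, 0.001, 0.001], "turn": [0, 0, 0], "grip": -1}, {"dp": [0, 0, 0], "turn": [0, 0, 0], "grip": -1}, {"dp": [0, 0, 0], "turn": [0, 0, 0], "grip": -1}, {"dp": [0, 0, 0], "turn": [0, 0, 0], "grip": -1}]}}

```text
clock: 13.65
position: [0.5223, 0.2381, 0.2166]
ee_rot: [0.694, 0.094, 0.706, -0.099]
contact_force: [-15.3, -6.1, 12.0]
width: 0.013
```

Run:
```python
from h import *
st()
s=manip.get_image("scene")
cv2.imwrite("pics/z7.png",cv2.resize(s[180:290,310:410,::-1],None,fx=5,fy=5,interpolation=cv2.INTER_CUBIC))
cv2.imwrite("pics/s7.png",s[:,:,::-1])
st()
```

```text
13.65 fix-frame pos mm [-216.61   19.45   16.25] F tool(down,y,x) [-12.04 -10.   -13.09] M [ 0.069  1.879 -1.433] yawerr [-0.03 -0.9   0.54] 0.013
13.7 fix-frame pos mm [-216.62   19.45   16.22] F tool(down,y,x) [-12.41 -10.17 -12.11] M [ 0.112  1.836 -1.474] yawerr [-0.02 -0.9   0.54] 0.0125
```

View pics/z7.png

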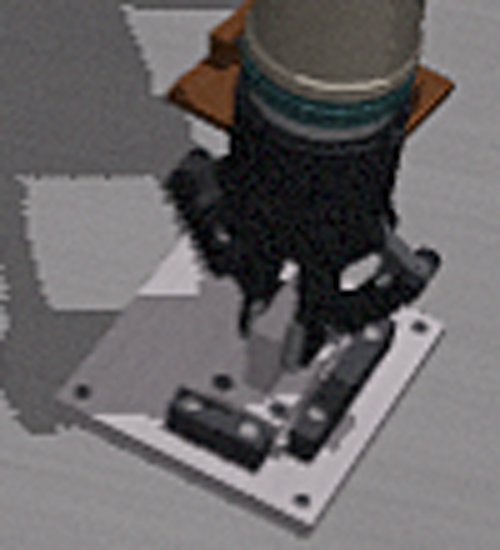

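View pics/s7.png

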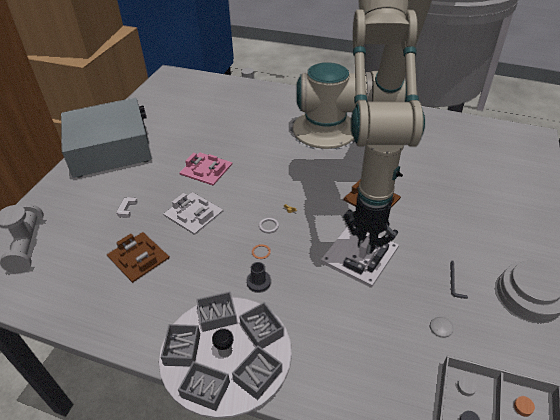

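Run:
```python
from h import *
q=[.5014,.2238,np.radians(-15.65)]
s=manip.get_state(); T=target(q[2]); x=Rt(s["ee_rot"]).apply([.195,0,0])
print((T.inv().apply(s["position"]+x-np.array([q[0],q[1],0]))*1000).round(2))
```

```text
[-21.66  17.6   13.15]
```

Run:
```python
from h import *
q=[.5046,.2236,np.radians(-15.57)]
im=cv2.imread("pics/s7.png")
k=9;off=np.array([335,235]);z0=cv2.resize(im[235:285,335:375],None,fx=k,fy=k,interpolation=cv2.INTER_CUBIC)
z=z0.copy()
def rect(cx,cy,hx,hy,zz,c):
    P=pose([[cx+hx,cy+hy,zz],[cx+hx,cy-hy,zz],[cx-hx,cy-hy,zz],[cx-hx,cy+hy,zz]],q)
    uv=(proj("scene",P)-off+.5)*k-.5
    cv2.polylines(z,[uv.round().astype(int)],True,c,1)
rect(.015,.0175,.035,.0195,.037,(0,0,255))
rect(.013,.0175,.035,.0195,.037,(255,0,0))
rect(.057,.010,.007,.025,.032,(0,255,0)); rect(0,.047,.045,.007,.032,(0,255,0))
cv2.imwrite("pics/z8.png",np.hstack([z0,z]))
```

```text
(no output)
```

View pics/z8.png

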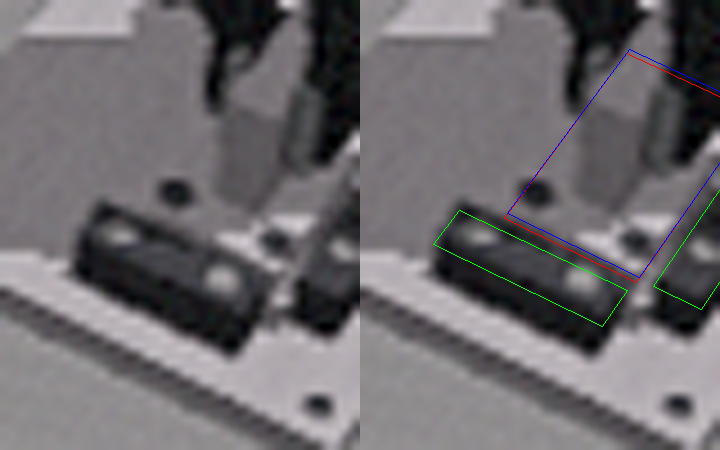

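Emit:
{"fn": "arm_command", "kwargs": {"targets": [{"dp": [0, 0.001, 0.001], "turn": [0, 0, 0], "grip": -1}, {"dp": [0, 0, 0], "turn": [0, 0, 0], "grip": -1}, {"dp": [0, 0, 0], "turn": [0, 0, 0], "grip": -1}, {"dp": [0, 0, 0], "turn": [0, 0, 0], "grip": -1}, {"dp": [0, 0, 0], "turn": [0, 0, 0], "grip": -1}, {"dp": [0, 0, 0], "turn": [0, 0, 0], "grip": -1}, {"dp": [0, 0, 0], "turn": [0, 0, 0], "grip": -1}, {"dp": [0, 0, 0], "turn": [0, 0, 0], "grip": -1}]}}

```text
clock: 14.5
position: [0.5227, 0.2384, 0.2166]
ee_rot: [0.694, 0.093, 0.707, -0.099]
contact_force: [-17.5, -6.9, 15.3]
width: 0.0133
```

Run:
```python
from h import *
st()
q=[.5014,.2238,np.radians(-15.65)]
s=manip.get_state(); T=target(q[2]); x=Rt(s["ee_rot"]).apply([.195,0,0])
print((T.inv().apply(s["position"]+x-np.array([q[0],q[1],0]))*1000).round(2))
```

```text
14.5 fix-frame pos mm [-216.63   19.81   16.59] F tool(down,y,x) [-15.33 -11.38 -14.94] M [ 0.086  2.072 -1.774] yawerr [-0.01 -1.01  0.65] 0.0133
[-21.68  17.6   13.14]
```

The carrier stays put at (13.1, 17.6) mm while the push rises to about 15 and 11 N, so it is hard against both stops.

```bash
python3 -c "
from rig import manip
print(manip.sign_off())"
```

```text
the job is handed in; nothing more can be done
None
```

I pulled the carrier straight up out of the dock by its fin and set it flat on the plate. I then slid it against the long stop and the short stop, and handed the job in at about 14.5 s still gripping and pushing. Sign-off gives no verdict, so I don't know the score.

**Last checks:**
- **Push:** about 11 N towards the long stop and 15 N towards the short stop. Those totals include friction on the plate; taking that off, I estimate at least 5 N on each stop.
- **Contact:** the gripped carrier did not move (within 0.02 mm) while I raised the push, which points to hard contact on both stops.
- **Pose:** the tool is tilted about 1.2° (0.02 rad) in all, its turn about the vertical is within 0.1° of the plate's direction as I measured it, and its height matches the carrier standing on the plate.
- **Grip:** the fingers read 13 mm on the 14 mm fin.
- **Loose parts:** the last scene picture shows no visible change in them; I did not measure them.

**One disagreement:** along the short-stop direction, contact came at 13.1 mm where I had computed 15.0 mm. The two cameras also differ by 4–6 mm on the dock and plate positions in about that direction. I therefore put it down to measurement error, and the picture showed no gap at the short stop. In the long-stop direction the numbers agreed, 17.6 mm against 17.5 mm.

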